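Take the dried lid off its keyhole stud and close the butter dish

TASK

The wooden lid of the white butter dish hangs to dry on the stand by the keyhole in its back, handle towards you: slide it up on its stud to the wide end of the keyhole and draw it off towards you without wrenching it. Lay it flat on the worktop, handle up, and let go of it, without dropping it; then take it by its handle and set it level into the dish, down on the ledge inside the rim. Leave the longer board hanging and the dish and everything else standing where they are.

Things in the scene. Friction and masses are not known exactly. Their poses are not given: they have to be found in the camera images.
- lid: Light wooden lid 160 x 60 x 14 mm with a bridge handle, about 0.2 kg. Origin: centre of its back (its underside on the dish). x runs along its length, towards the edge that is uppermost while it hangs; y along its width; z out of its top face to the handle. While it hangs its back is against the stand, x is up, z is level and points to the robot's side, its upper edge 225 mm above the worktop.
- lid_handle (a point): Middle of the handle's bar, axes as the lid's. The bar is 84 mm long (along x), 18 mm wide (along y), 15 mm high; it stands 11 mm clear of the lid's top face on two round feet 12 mm thick, 56 mm apart, and its top is 26 mm above that face.
- keyhole_wide (a point): Middle of the keyhole's wide opening, 21 mm across, on the lid's back, 6 mm from the lid's origin towards +x; axes as the lid's; unseen while it hangs. Here the stud's head (16 mm) passes along the lid's z. If the lid is slid up as far as it goes (26.5 mm), the stud stops against the opening's end 2.5 mm beyond this point.
- keyhole_narrow (a point): Where the stud's neck sits while the lid hangs, at the closed upper end of the keyhole's slot; axes as the lid's. The slot, 11 mm wide with lips 4.5 mm thick, undercut inside for the stud's head, runs from here 24 mm towards the lid's -x to the wide opening: the lid must rise 24 mm before it comes off.
- cheese_board: Plain board of the same wood, 190 x 60 x 14 mm, no handle, hung on the stand's other stud by the same kind of keyhole, its upper edge level with the lid's. Origin: centre of its back; axes as the lid's. It must stay hanging. Which stud has the lid and which the board varies.
- stand: Darker wooden drying stand, fixed: a plank foot 135 x 230 x 18 mm that reaches 70 mm in front of the origin, and two uprights 36 mm wide, 16 mm thick, 196 mm high, 140 mm apart between centres. Origin: centre of the foot's underside; x away from the robot, y to its left, z up. The uprights' front faces lie at x = -8 mm; the hung plates are 12 mm wider on either side.
- stud_left (a point): Root of the left steel mushroom stud (at +y of the stand), on the upright's front face, 175 mm above the worktop. It points along the stand's -x: neck 8 mm thick and 6 mm long, then a round head 16 mm across and 3.5 mm thick.
- stud_right (a point): Root of the right stud (at -y of the stand), the same as the left one. The stand is on one side of the robot and the dish on the other, left and right varying; the worktop between them is free, and wall cabinets with handles hang behind, from about x = 0.55 m and 0.44 m above the worktop.
- dish: White butter dish, loose, about 0.7 kg, 182 x 82 x 48 mm, with a lug 18 mm long at either end. Origin: centre of its underside; x along its length, y its width, z up. Its mouth is 166 x 66 mm, walls 8 mm; a ledge 6 mm wide runs round inside, 34 mm above the underside. The lid's underside rests there, its top face flush with the rim, so that only the handle can be held.
- salt_shaker: Salt shaker 44 mm across and 90 mm high, standing behind the work; origin at the centre of its underside, z up.
- lemon: Lemon 71 x 53 x 51 mm, lying behind the work; origin at its underside.
- mug_island: Cream mug 106 mm high, standing behind the work on the left; origin at the centre of its underside, z up.

How it is judged (in metres and radians):
On the way, in this order (a step that is already met when the one before it is completed fails the run):
1. the lid is slid up on its stud to the wide end of the keyhole (raised at least 20 mm, still against the upright) (height (world z) of lid above 0.165 m and x of lid in the frame of stand above -0.016 m), for 0.05 s.
2. the lid is off the stud, more than 22 mm in front of the upright, held clear of the worktop (x of lid in the frame of stand below -0.03 m and height (world z) of lid above 0.09 m), for 0.05 s.
3. the lid lies flat on the worktop, handle up, let go and at rest (angle between lid's own z axis and vertical below 0.08 rad and height (world z) of lid below 0.006 m and contact force between the fingers and lid below 0.1 N and linear speed of lid below 0.03 m/s), for 0.2 s.
At the end, for the whole second after the job is handed in: The lid rests in the dish on its ledge (underside 30 to 37.5 mm above the dish's), level within 3 degrees, centred within 8 mm, lined up within 7 degrees, released; both at rest; the dish upright within 40 mm of where it began, the board hanging within 20 mm of where it hung (z of lid in the frame of dish between 0.03 and 0.0375 m and horizontal distance between lid and dish below 0.008 m and angle between the x axis of lid and the x axis of dish, either way round below 0.12 rad and angle between each of lid, dish's own z axis and vertical below 0.05 rad and height (world z) of dish below 0.005 m and linear speed of each of lid, dish below 0.02 m/s and contact force between the fingers and lid below 0.1 N and distance of dish from where it was at the start of the episode below 0.04 m and distance of cheese_board from where it was at the start of the episode below 0.02 m); the robot touches nothing.
It fails at once if the lid is wrenched against the stand (more than 45 N) (contact force between lid and stand above 45 N).
It fails at once if the lid is dropped or thrown (faster than 1.0 m/s with no finger on it, a fall of about 5 cm) (contact force between the fingers and lid below 0.05 N and linear speed of lid above 1 m/s).
It fails at once if the board is knocked off its stud (distance of cheese_board from where it was at the start of the episode above 0.04 m).
It fails at once if the dish is shoved away (distance of dish from where it was at the start of the episode above 0.06 m).
It fails at once if a bystander is disturbed (distance of any of salt_shaker, lemon, mug_island from where it was at the start of the episode above 0.03 m).
It also fails if it takes over 72 s, if anything falls off the work surface, if the arm or the gripper's body presses on something with over 40 N, if the wrist force passes 120 N, or if a joint passes its speed limit or range.

ROBOT

A 6-joint arm with a two-finger parallel gripper is mounted at the origin on a cart in front of the work surface, level with it; the furniture and walls round the work are solid. World frame = base frame: x ahead of the robot, y to its left, z up, the work surface at z = 0. Lengths are in mm, angles in rad, forces in N, time in s.
With the tool pointing down it reaches from about 350 to 975 mm from the base axis. Payload 7.1 kg.
Tool frame: the origin (TCP) lies at the very end of the fingers, on their centre line; the grasp point (between the pads) lies 19 mm behind it (ctrl.grasp_offset is the distance from the TCP to the grasp point, in mm); z points along the fingers, y is the line along which they close (so a half turn about z gives the same grasp; the last joint's range is limited). The gripper opens to 88 mm and grips with 3 to 60 N. Pads are 20 mm wide; open, the fingers measure 115 mm over their backs; the gripper's body (75 mm by 178 mm) begins 61 mm behind the grasp point.
Start: joints at [-1.19, 0.423, 1.63, -0, 1.089, -0.019], TCP at [243.287, -575.688, 222.675] pointing down, gripper open.
Joint ranges: [-3, 3], [-0.9, 2.11], [0.09, 2.58], [-1.31, 4.45], [0.11, 2.69], [-2.54, 2.54]. Speed limits (rad/s): [2.39, 2.39, 3.01, 3.14, 3.14, 3.14].

INTERFACE

Orientations are given as a rotation vector (axis times angle).
In Python, from workcell import ctrl, viewer, ticket, models gives the robot as it stands.
- The arm moves only by the tool play_rows, never from a script. Its arguments are lists of equal length, an entry for each row: "dp": the shift along the world's x, y, z in mm, a list of three; "yaw": the turn about the world's z in degrees. In form: {"dp": [[tx, ty, tz], ...], "yaw": [yaw, ...]}. A call has 1 to 8 rows; each row shifts and turns the commanded pose from where the row before left it; what a row does not reach is not made up. A row lasts 1/12 s, in which the tool goes at most 41.7 mm and 7.16 degrees, less where a joint would pass 70% of its speed; a pose out of reach is approached as far as the arm can. A call is refused whole if a number of a shift passes 41.7 or a number of a turn 7.16, either way. A call with a gripper value outside its range is refused whole. "gripper" is the closure, from 0 (fully open) to 1 (shut), set as the call begins (left out, the last holds). The fingers move at their own pace and stop on an object; the grip force is fixed at half the most. Time passes only in rows, so rows that do not move let the fingers close. It gives the time, the measured TCP pose, the force, the opening and the grip force at its end, in the units of the state.
- ctrl.get_obs(): the state, without advancing time (a new reading comes with each control period).
- viewer.get_image(name): name is "side" or "top"; returns a dict with "pixels" (480x640x3 uint8, red, green, blue), "range_z" (480x640 float32, mm along the optical axis (not along the pixel's ray), 0 where there is no reading), "fx", "fy", "cx", "cy" (pixels), "T" (4x4, takes a point from camera to world coordinates). Camera axes: x right, y up, looking along -z (the intrinsics and any distortion apply to the point x, -y, -z); pixel columns grow to the right and rows downward; lengths in mm; the calibration is good to about 2 mm. A picture is of the moment at which its call begins.
- ticket.close_job(): hands the job in; it is judged then, once.
Trained networks look in a picture, given as the dict that the camera call returned (one of the last four; its "shot" number tells which), for a name from the list of things; names that differ only in an ending like _2 or _b are one class to them, and where a whole thing is asked for, a point or a joint stands for the part that bears it (a point fixed in the world has none). Each returns a list of dicts, best first, with "conf" (0 to 1); they miss things now and then, are a little off and sometimes report something else, mostly with a low value. They report only what shows in the picture. A call takes as long as a camera call.
- models.look_for(picture, name): "bbox" ([centre column, centre row, width, height] in pixels, round what is visible of it).
- models.landmark_of(picture, name): "location" ([column, row] in pixels: a listed point, or the origin of a listed thing).
The state is a dict: "t": time; "qpos": joint angles; "qvel": joint speeds; "joint_torque": joint torques, N m; "ee_pos": TCP position; "orientation": TCP orientation; "ft_force": force on the tool from outside, world axes, zero at the start; "moment": the same for the moment, N m; "width": finger opening in mm; "grasp_force": force on a finger pad.
Only numpy, scipy, OpenCV 4.12 (cv2) and the standard library are available. Lean on these libraries where they do the work, as an engineer would, in place of code of your own. Each camera call takes 0.05 s, during which the arm holds its last target. There are 200 camera calls.

## Working session

There is one attempt and no reset: what is moved stays moved. The work goes in short steps, Python scripts to look and compute and a tool call to move; the robot and the scene stay as the last step left them, time stands still between calls to the robot, and variables do not carry over. Pictures are saved under pics/ and viewed, at most 10 in all, crops included, and the job is handed in when it is done.

Besides the shell and the picture viewer there is one more tool, called after "Request:" as a command line: name --pt "numbers of a row" for each row, then --argument value for the rest. play_rows: Moves the arm, as the interface text tells. Its arguments: {"type":"object","properties":{"dp":{"type":"array"},"yaw":{"type":"array"},"gripper":{"type":"number"}},"required":["dp","yaw"]}

```bash
mkdir -p pics; cat > h.py <<'E'
import numpy as np, cv2
from workcell import ctrl, viewer, ticket, models
def shot(n,save=None):
    p=viewer.get_image(n)
    if save: cv2.imwrite('pics/'+save,cv2.cvtColor(p['pixels'],cv2.COLOR_RGB2BGR))
    return p
def cloud(p):
    z=p['range_z'];v,u=np.mgrid[:480,:640]
    P=np.stack([(u-p['cx'])/p['fx']*z,-(v-p['cy'])/p['fy']*z,-z],-1)
    W=P@p['T'][:3,:3].T+p['T'][:3,3]; W[z==0]=np.nan
    return W
E
python3 - <<'E'
from h import *
for n in('side','top'):
    p=shot(n,n+'0.png');W=cloud(p);print(n,p['T'].round(2).tolist(),p['fx'],[k for k in p])
    for o in['lid','lid_handle','cheese_board','stand','dish','stud_left','stud_right','salt_shaker','lemon','mug_island']:
        for d in models.landmark_of(p,o)[:1]:
            c,r=[int(round(x)) for x in d['location']]
            print(o,d['conf'],c,r,W[min(max(r,0),479),min(max(c,0),639)].round(0))
print(ctrl.get_obs())
E
```

```text
side [[-0.93, 0.18, -0.31, 218.44], [-0.36, -0.47, 0.81, 970.72], [0.0, 0.87, 0.5, 740.33], [0.0, 0.0, 0.0, 1.0]] 576.5138090567555 ['pixels', 'range_z', 'fx', 'fy', 'cx', 'cy', 'T', 'shot']
lid 0.75 386 216 [ 493. -131.  158.]
lid_handle 0.94 402 218 [ 461. -152.  149.]
cheese_board 0.66 412 198 [ 467. -274.  142.]
stand 0.62 394 260 [ 480. -187.   15.]
dish 0.78 324 370 [488. 262.  47.]
stud_left 0.84 387 204 [ 492. -130.  188.]
stud_right 0.84 411 183 [ 471. -267.  184.]
salt_shaker 0.75 319 293 [596.   9.  17.]
lemon 0.71 315 260 [614. -13.  85.]
mug_island 0.76 183 375 [723. 345.  29.]
top [[-0.01, 1.0, -0.05, 519.05], [-1.0, -0.01, 0.01, 2.55], [0.01, 0.05, 1.0, 1206.74], [0.0, 0.0, 0.0, 1.0]] 462.79203261048116 ['pixels', 'range_z', 'fx', 'fy', 'cx', 'cy', 'T', 'shot']
lid 0.76 388 273 [ 495. -149.  224.]
lid_handle 0.68 387 288 [ 462. -152.  186.]
cheese_board 0.58 445 279 [ 481. -271.  223.]
stand 0.96 406 269 [ 501. -215.   81.]
dish 0.68 237 269 [506. 208.   4.]
stud_left 0.72 389 275 [ 491. -151.  224.]
stud_right 0.96 456 281 [ 477. -294.  224.]
salt_shaker 0.6 320 232 [594.  -7.  84.]
{'t': 1.1, 'qpos': array([-1.18997531e+00,  4.23114914e-01,  1.62993974e+00,  4.09498312e-05,
        1.08858851e+00, -1.90234357e-02]), 'qvel': array([-1.43442532e-03,  7.93530096e-04,  7.87730579e-05, -2.77521073e-04,
       -6.97150132e-04,  1.66128418e-04]), 'joint_torque': array([-1.19731831e-03, -5.44589746e+01, -2.74049127e+01,  6.43733516e-02,
        1.67212961e-02, -1.15156618e-05]), 'ee_pos': array([ 243.30343868, -575.65725052,  222.65009751]), 'orientation': array([-3.07896932e+00, -6.23858246e-01, -4.17827206e-05]), 'ft_force': array([ 0.49644325, -0.35928215, -0.07979745]), 'moment': array([ 0.00402458, -0.00077753,  0.02154136]), 'grasp_force': 0.0, 'width': 87.7036236404178}
```

View pics/side0.png

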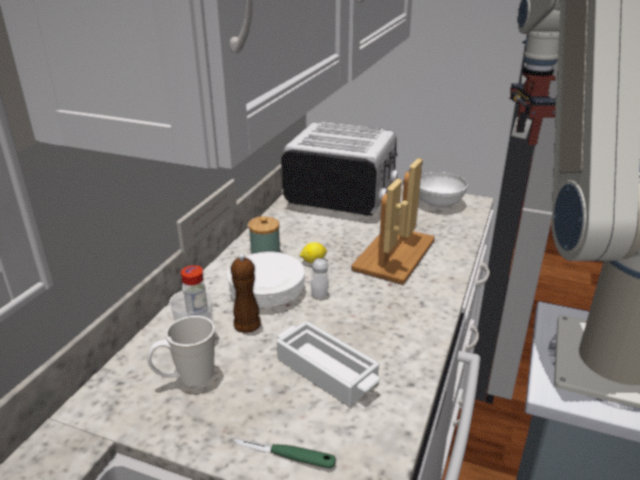

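View pics/top0.png

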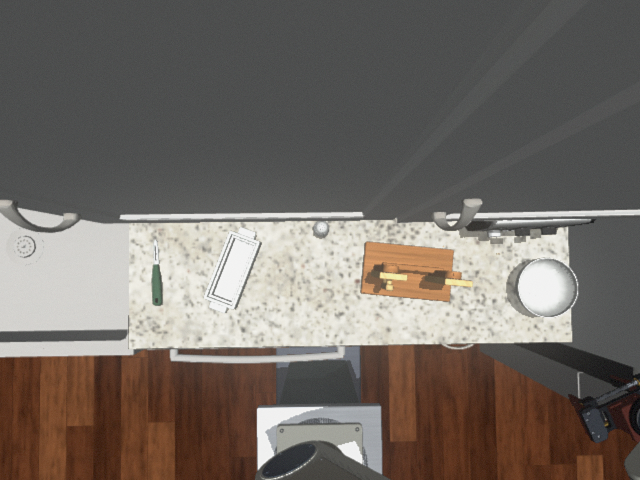

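The side picture shows the lid with its handle (about 402,218) on the left stud, the board (412,190) on the right and the dish at (325,365). The top picture shows the lid edge at (393,277), the handle end at (388,287) and the dish at (233,270), turned about -22°. Next I'll measure these from the point clouds.

```bash
python3 - <<'E'
from h import *
T=cloud(shot('top'));S=cloud(shot('side'))
def box(W,lo,hi):
    P=W.reshape(-1,3);m=np.all((P>lo)&(P<hi),1);return P[m]
def rep(n,P):
    print(n,len(P),end=' ')
    if len(P)>3:
        r=cv2.minAreaRect(P[:,:2].astype(np.float32));print('med',np.median(P,0).round(1),'z',P[:,2].min().round(),P[:,2].max().round(),'rect',np.round(r[0],1),np.round(r[1],1),round(r[2],1), 'mean',P.mean(0).round(1))
for n,W in(('T',T),('S',S)):
    rep(n+' lidtop',box(W,[440,-205,218],[540,-110,232]))
    rep(n+' handle top',box(W,[430,-205,180],[475,-110,192]))
    rep(n+' handle all',box(W,[430,-205,105],[473,-110,192]))
    rep(n+' boardtop',box(W,[430,-350,218],[540,-230,232]))
    rep(n+' dish rim',box(W,[380,120,42],[620,320,54]))
    rep(n+' foot',box(W,[380,-350,13],[620,-60,24]))
    rep(n+' ledge',box(W,[380,120,29],[620,320,38]))
# lid face: side cloud
P=box(S,[440,-200,110],[520,-100,222])
print(np.histogram(P[:,0],bins=np.arange(440,524,4)))
F=P[(P[:,2]>192)]; print('front face upper',F.mean(0), np.polyfit(F[:,1],F[:,0],1),F.min(0),F.max(0))
w=box(T,[150,-60,-8],[700,120,8]);print('worktop',w.min(0),w.max(0))
E
```

```text
T lidtop 187 med [ 488.9 -159.3  224.5] z 219.0 230.0 rect [ 488.9 -159.9] [60.  13.9] 83.7 mean [ 489.  -158.8  224.6]
T handle top 52 med [ 463.8 -156.3  185.7] z 181.0 192.0 rect [ 465.6 -156.1] [17.6 15.2] 1.0 mean [ 464.2 -156.1  185.3]
T handle all 86 med [ 465.7 -152.7  182.2] z 108.0 192.0 rect [ 464.5 -155.5] [15.4 16.3] 1.4 mean [ 465.3 -153.8  170. ]
T boardtop 189 med [ 474.3 -297.2  224.2] z 218.0 230.0 rect [ 473.8 -298.7] [60.7 13.9] 83.9 mean [ 474.  -297.8  224.2]
T dish rim 676 med [504.9 217.6  47.3] z 42.0 54.0 rect [506.6 214.5] [ 82.3 210.9] 68.2 mean [504.7 215.4  47.3]
T foot 3476 med [ 506.9 -233.3   18.2] z 13.0 24.0 rect [ 494.9 -230.4] [230.2 134.9] 83.8 mean [ 497.1 -228.5   18.2]
T ledge 521 med [505.6 220.5  34.6] z 29.0 38.0 rect [503.8 212.1] [ 75.8 218.1] 68.4 mean [505.3 217.   34.5]
S lidtop 101 med [ 483.8 -155.1  223.7] z 218.0 226.0 rect [ 486.  -159.7] [60.4 16.5] 81.0 mean [ 484.7 -155.8  223.1]
S handle top 33 med [ 459.5 -153.9  184. ] z 180.0 189.0 rect [ 459.4 -155. ] [14.6 12.1] 39.9 mean [ 459.9 -154.   184. ]
S handle all 274 med [ 459.
[... 371 characters left out ...]
z 13.0 24.0 rect [ 490.9 -229.2] [236.4 135.4] 83.8 mean [ 481.5 -204.1   17.7]
S ledge 1022 med [493.6 206.8  34.1] z 29.0 38.0 rect [502.9 217.7] [ 81.5 220. ] 69.5 mean [496.3 215.5  34.1]
(array([  0,   0,   0,  75,  58,  63,  42,  20,  28, 205, 185,  81,  81,
        65,  27,  62,  64,  38,   0,   0]), array([440, 444, 448, 452, 456, 460, 464, 468, 472, 476, 480, 484, 488,
       492, 496, 500, 504, 508, 512, 516, 520]))
front face upper [ 484.7733159  -149.51172534  206.39189643] [1.68705217e-01 5.09996724e+02] [ 474.61925583 -188.45647899  192.06237929] [ 509.10507434 -127.76559317  221.90380636]
worktop [150.00144195 -59.98494237  -7.91949873] [629.34670263 119.99734413   7.91583228]
```

Request:
play_rows --pt "0 8 20" --pt "0 20 20" --pt "10 20 0" --pt "10 20 0" --pt "10 20 0" --pt "10 20 0" --pt "10 20 0" --pt "10 20 0" --yaw '[7.15,7.15,7.15,7.15,7.15,7.15,7.15,7.15]'

```text
t: 1.87
ee_pos: [303.6, -426.7, 262.8]
orientation: [2.398, 2.029, -0.0]
ft_force: [1.1, -0.4, -0.9]
width: 88.0
grasp_force: 0.0
```

Request:
play_rows --pt "10 20 0" --pt "10 20 0" --pt "10 20 0" --pt "10 20 0" --pt "10 20 0" --pt "10 20 0" --pt "10 20 0" --pt "10 20 0" --yaw '[7.15,7.15,7.15,7.15,7.15,7.15,7.15,7.15]'

```text
t: 2.53
ee_pos: [383.7, -266.7, 262.9]
orientation: [1.135, 2.929, -0.0]
ft_force: [-0.7, -0.5, -0.5]
width: 87.7
grasp_force: 0.0
```

Request:
play_rows --pt "20 20 0" --pt "20 20 0" --pt "20 20 0" --pt "10 20 0" --pt "10 20 0" --pt "0 11 0" --pt "0 0 0" --yaw '[7.15,7.15,7.15,7.15,7.15,0.75,0]'

```text
t: 3.12
ee_pos: [463.1, -155.0, 262.6]
orientation: [-0.17, -3.136, -0.001]
ft_force: [0.4, -0.0, -0.0]
width: 88.1
grasp_force: 0.0
```

Request:
play_rows --pt "-1 -1.5 -20" --pt "0 0 -20" --pt "0 0 -20" --pt "0 0 -20" --pt "0 0 -14" --pt "0 0 -8" --pt "0 0 -6" --pt "0 0 0" --yaw '[0,0,0,0,0,0,0,0]'

```text
t: 3.78
ee_pos: [461.6, -158.6, 154.0]
orientation: [-0.173, -3.135, -0.0]
ft_force: [-0.0, 0.4, -0.2]
width: 87.9
grasp_force: 0.0
```

```bash
python3 - <<'E'
from h import *
p=shot('side');o=cv2.cvtColor(p['pixels'][130:290,330:490],cv2.COLOR_RGB2BGR)
q=shot('top');r=cv2.cvtColor(q['pixels'][200:360,330:490],cv2.COLOR_RGB2BGR)
cv2.imwrite('pics/a.png',cv2.resize(np.hstack([o,r]),None,fx=2.5,fy=2.5,interpolation=2))
E
```

```text
(no output)
```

View pics/a.png

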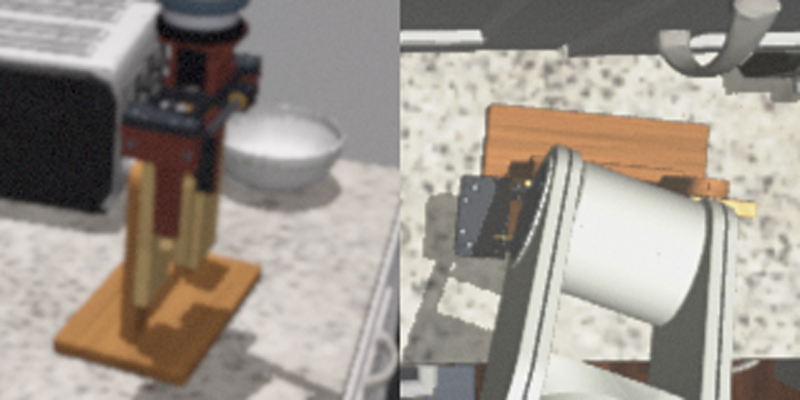

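The crop shows the fingers astride the bar, with the gripper body just above the lid's top edge and touching nothing. I'll centre it and close.

Request:
play_rows --pt "1 2 0" --pt "0 0 0" --pt "0 0 0" --pt "0 0 0" --pt "0 0 0" --pt "0 0 0" --pt "0 0 0" --pt "0 0 0" --yaw '[0,0,0,0,0,0,0,0]' --gripper 1

```text
t: 4.55
ee_pos: [463.3, -156.2, 154.7]
orientation: [-0.17, -3.137, -0.0]
ft_force: [-0.8, -0.5, -0.0]
width: 38.1
grasp_force: 0.0
```

Request:
play_rows --pt "0 0 0" --pt "0 0 0" --pt "0 0 0" --pt "0 0 0" --pt "0 0 0" --pt "0 0 0" --yaw '[0,0,0,0,0,0]'

```text
t: 5.05
ee_pos: [463.2, -156.2, 154.6]
orientation: [-0.17, -3.137, 0.0]
ft_force: [-0.4, -0.8, -0.4]
width: 17.7
grasp_force: 30.0
```

Request:
play_rows --pt "0 0 6" --pt "0 0 6" --pt "0 0 6" --pt "0 0 6" --pt "0 0 0" --pt "0 0 0" --yaw '[0,0,0,0,0,0]'

```text
t: 5.55
ee_pos: [463.5, -156.2, 179.2]
orientation: [0.17, 3.136, -0.0]
ft_force: [-0.5, -0.7, -1.1]
width: 18.0
grasp_force: 30.0
```

```bash
python3 - <<'E'
from h import *
p=shot('side');W=cloud(p).reshape(-1,3);o=ctrl.get_obs();print(o['ee_pos'],o['ft_force'],o['width'])
m=(abs(W[:,0]-487)<14)&(abs(W[:,1]+155)<40)&(W[:,2]>215)&(W[:,2]<262)
print(np.histogram(W[m,2],bins=np.arange(215,264,3)))
E
```

```text
[ 463.43585778 -156.20770322  178.93225973] [-0.47512158  0.34900738 -1.3266384 ] 18.264357986037414
(array([11, 15, 13, 10, 15, 10,  5,  0,  0,  0,  0,  0,  0,  0,  0,  0]), array([215, 218, 221, 224, 227, 230, 233, 236, 239, 242, 245, 248, 251,
       254, 257, 260, 263]))
```

```bash
python3 - <<'E'
from h import *
W=cloud(shot('side')).reshape(-1,3)
m=(abs(W[:,0]-487)<7)&(abs(W[:,1]+130)<8)&(W[:,2]>25)&(W[:,2]<262)
print(np.histogram(W[m,2],bins=np.arange(50,120,4)))
m=(abs(W[:,0]-462)<10)&(abs(W[:,1]+155)<15)&(W[:,2]>85)&(W[:,2]<170)
print(np.histogram(W[m,2],bins=np.arange(86,170,4)))
E
```

```text
(array([ 0,  0,  0,  0,  0,  0,  0,  0,  0,  1,  9,  6, 11,  9,  8,  9,  9]), array([ 50,  54,  58,  62,  66,  70,  74,  78,  82,  86,  90,  94,  98,
       102, 106, 110, 114, 118]))
(array([ 0,  0,  0,  0,  0,  0,  0,  0,  0,  0,  4,  8, 13, 15, 15, 13, 15,
       10, 10, 12]), array([ 86,  90,  94,  98, 102, 106, 110, 114, 118, 122, 126, 130, 134,
       138, 142, 146, 150, 154, 158, 162, 166]))
```

Request:
play_rows --pt "-4 0.4 0" --pt "-4 0.4 0" --pt "-4 0.4 0" --pt "-4 0.4 0" --yaw '[0,0,0,0]'

```text
t: 5.98
ee_pos: [446.6, -154.5, 178.5]
orientation: [-0.17, -3.137, -0.0]
ft_force: [0.6, -0.2, -1.9]
width: 17.7
grasp_force: 30.0
```

Request:
play_rows --pt "-8 1 0" --pt "-12 1 0" --pt "-14 10 0" --pt "-14 20 0" --pt "-10 30 0" --pt "-10 30 0" --pt "-10 30 0" --pt "-5 30 0" --yaw '[0,0,0,0,1.5,1.5,1.5,1.7]'

```text
t: 6.65
ee_pos: [361.7, -1.7, 178.5]
orientation: [0.0, -3.141, -0.0]
ft_force: [1.0, 0.0, -1.7]
width: 18.0
grasp_force: 30.0
```

Request:
play_rows --pt "-5 25 0" --pt "0 12 0" --pt "0 5 -5" --pt "0 0 -15" --pt "0 0 -20" --pt "0 0 -20" --pt "0 0 -10" --pt "0 0 0" --yaw '[0,0,0,0,0,0,0,0]'

```text
t: 7.32
ee_pos: [357.3, 38.7, 106.8]
orientation: [-0.001, -3.137, 0.001]
ft_force: [-0.2, -0.3, -1.3]
width: 17.7
grasp_force: 30.0
```

```bash
python3 - <<'E'
from h import *
p=shot('side','s2.png');W=cloud(p).reshape(-1,3);o=ctrl.get_obs();print(o['ee_pos'],o['ft_force'],o['moment'],o['width'],o['qpos'])
m=(abs(W[:,0]-390)<60)&(abs(W[:,1]-40)<40)&(W[:,2]>10)&(W[:,2]<170)
P=W[m]
for z in range(10,170,10):
    q=P[(P[:,2]>=z)&(P[:,2]<z+10)]
    if len(q): print(z,len(q),q.min(0).round(),q.max(0).round())
E
python3 -c "
import cv2;i=cv2.imread('pics/s2.png');cv2.imwrite('pics/s2c.png',cv2.resize(i[120:420,260:560],None,fx=2,fy=2))"
```

```text
[358.01038461  38.80473904 107.76757391] [ 0.00286682 -1.1004436  -1.86214637] [ 0.088325   -0.108647    0.05460074] 17.713669658905154 [ 7.50038206e-02  2.55664989e-01  2.26641542e+00 -1.73552993e-04
  6.22560806e-01 -1.49524185e+00]
10 8 [373.  46.  17.] [387.  68.  20.]
20 44 [372.  15.  20.] [387.  71.  30.]
30 52 [372.  11.  30.] [386.  70.  40.]
40 44 [372.  16.  40.] [388.  70.  50.]
50 56 [349.  10.  50.] [387.  70.  60.]
60 93 [347.  12.  60.] [386.  71.  70.]
70 106 [347.  17.  70.] [387.  72.  80.]
80 90 [347.  17.  80.] [387.  69.  90.]
90 81 [347.  22.  90.] [387.  71. 100.]
100 74 [344.  22. 100.] [388.  71. 110.]
110 100 [344.  25. 110.] [387.  71. 120.]
120 123 [344.  19. 120.] [387.  70. 130.]
130 96 [344.  34. 130.] [388.  69. 140.]
140 79 [344.  49. 140.] [387.  71. 149.]
150 14 [374.  65. 150.] [387.  71. 154.]
```

View pics/s2c.png

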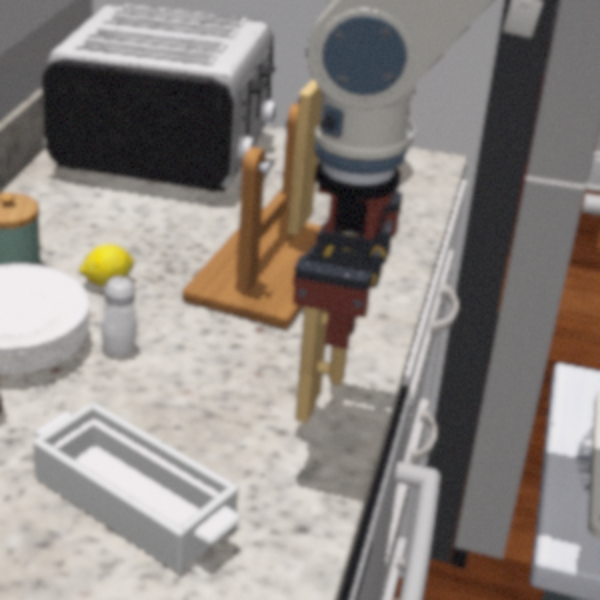

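Request:
play_rows --pt "0 0 -6" --pt "0 0 -5" --pt "0 0 -2" --pt "0 0 -1" --pt "0 0 0" --yaw '[0,0,0,0,0]'

```text
t: 7.78
ee_pos: [359.3, 39.4, 94.7]
orientation: [-0.0, 3.141, -0.0]
ft_force: [0.4, 0.1, -1.3]
width: 18.2
grasp_force: 30.0
```

Request:
play_rows --pt "1 0 -1" --pt "1 0 -1" --yaw '[0,0]'

```text
t: 7.95
ee_pos: [361.6, 39.5, 92.9]
orientation: [-0.0, 3.141, 0.0]
ft_force: [-0.9, 0.4, -1.9]
width: 18.2
grasp_force: 30.0
```

Request:
play_rows --pt "1 0 -1" --pt "1 0 -1" --yaw '[0,0]'

```text
t: 8.12
ee_pos: [363.5, 39.5, 90.7]
orientation: [-0.0, 3.141, 0.0]
ft_force: [0.4, -1.0, -0.7]
width: 17.8
grasp_force: 30.0
```

Request:
play_rows --pt "1 0 -0.5" --pt "1 0 -0.5" --pt "1 0 0" --yaw '[0,0,0]'

```text
t: 8.37
ee_pos: [365.6, 39.4, 89.9]
orientation: [-0.0, -3.14, 0.0]
ft_force: [-6.6, 1.5, 14.6]
width: 17.9
grasp_force: 30.0
```

Request:
play_rows --pt "3 0 0" --pt "3 0 0.5" --pt "3 0 0.5" --yaw '[0,0,0]'

```text
t: 8.62
ee_pos: [375.5, 39.4, 90.8]
orientation: [-0.0, 3.141, -0.0]
ft_force: [0.2, -0.6, -1.1]
width: 18.2
grasp_force: 30.0
```

```bash
cat >> h.py <<'E'
def tilt():
    W=cloud(shot('side')).reshape(-1,3);o=ctrl.get_obs();print(o['ee_pos'].round(1),o['ft_force'].round(1),o['width'].round(1))
    e=o['ee_pos']
    # left side face of lid: y near e_y+30
    m=(abs(W[:,1]-e[1]-29)<5)&(W[:,2]>6)&(W[:,2]<170)&(abs(W[:,0]-e[0]-20)<130)
    P=W[m][:,[0,2]].astype(np.float32);r=cv2.minAreaRect(P);b=cv2.boxPoints(r);print(len(P),'rect',np.round(r[1],0),round(r[2],1),b.round(0).tolist())
E
python3 -c "
from h import *
tilt()"
```

```text
Traceback (most recent call last):
  File "h.py", line 13, in tilt
    W=cloud(shot('side')).reshape(-1,3);o=ctrl.get_obs();print(o['ee_pos'].round(1),o['ft_force'].round(1),o['width'].round(1))
                                                                                                           ^^^^^^^^^^^^^^^^
AttributeError: 'float' object has no attribute 'round'
```

```bash
sed -i "s/,o\['width'\].round(1))/)/" h.py
python3 -c "
from h import *
tilt()"
```

```text
[376.2  39.5  90.8] [ 0.8  0.4 -1.4]
403 rect [132.  15.] 89.4 [[391.0, 6.0], [406.0, 6.0], [407.0, 139.0], [392.0, 139.0]]
```

Request:
play_rows --pt "1 0 -1" --pt "2 0 -1" --pt "3 0 0" --yaw '[0,0,0]'

```text
t: 8.97
ee_pos: [379.5, 39.4, 89.6]
orientation: [-0.001, -3.138, 0.0]
ft_force: [-12.5, -0.2, 36.3]
width: 17.6
grasp_force: 30.0
```

Request:
play_rows --pt "3 0 0" --pt "3 0 0" --yaw '[0,0]'

```text
t: 9.13
ee_pos: [385.6, 39.4, 89.6]
orientation: [-0.0, -3.138, 0.0]
ft_force: [-10.0, -0.7, 30.7]
width: 17.7
grasp_force: 30.0
```

```bash
python3 -c "
from h import *
tilt()"
```

```text
[386.5  39.4  89.6] [-9.  -0.3 26.9]
387 rect [129.  15.] 85.4 [[390.0, 7.0], [405.0, 6.0], [416.0, 135.0], [401.0, 136.0]]
```

Request:
play_rows --pt "4 0 0.6" --pt "4 0 0.6" --pt "4 0 0.5" --yaw '[0,0,0]'

```text
t: 9.43
ee_pos: [397.6, 39.3, 90.4]
orientation: [0.0, -3.138, 0.0]
ft_force: [-1.1, 0.6, -1.3]
width: 17.8
grasp_force: 32.6
```

```bash
python3 -c "
from h import *
tilt()"
```

```text
[399.7  39.4  90.5] [ 1.9  0.4 -1.3]
402 rect [133.  16.] 82.0 [[394.0, 7.0], [409.0, 5.0], [428.0, 137.0], [412.0, 139.0]]
```

Request:
play_rows --pt "2 0 -1" --pt "3 0 -0.8" --pt "4 0 0" --pt "4 0 0" --yaw '[0,0,0,0]'

```text
t: 9.82
ee_pos: [411.4, 39.4, 89.3]
orientation: [0.0, -3.139, 0.0]
ft_force: [-6.8, -0.3, 20.0]
width: 17.4
grasp_force: 39.2
```

```bash
python3 -c "
from h import *
tilt()"
```

```text
[412.2  39.4  89.3] [-6.3 -0.4 20.4]
417 rect [136.  15.] 75.5 [[397.0, 7.0], [412.0, 3.0], [446.0, 135.0], [431.0, 139.0]]
```

Request:
play_rows --pt "4 0 -0.4" --pt "5 0 -0.6" --pt "5 0 -0.7" --pt "5 0 -1" --pt "5 0 -1.1" --pt "5 0 -1.2" --yaw '[0,0,0,0,0,0]'

```text
t: 10.37
ee_pos: [438.9, 39.3, 83.1]
orientation: [0.0, -3.136, 0.0]
ft_force: [-6.1, 0.0, 7.2]
width: 17.5
grasp_force: 35.9
```

```bash
python3 -c "
from h import *
tilt()"
```

```text
[440.2  39.4  83. ] [-3.8 -0.2  4.6]
480 rect [163.  88.] 87.8 [[401.0, 7.0], [489.0, 3.0], [495.0, 166.0], [408.0, 169.0]]
```

```bash
sed -i "s/(W\[:,2\]<170)/(W[:,2]<e[2]+52)/" h.py; python3 -c "
from h import *
tilt()"
```

```text
[440.1  39.4  83.1] [-3.5  0.1  4.7]
463 rect [155.  17.] 58.1 [[400.0, 10.0], [415.0, 1.0], [497.0, 132.0], [482.0, 141.0]]
```

Request:
play_rows --pt "6 0 -2.2" --pt "7 0 -3" --pt "7 0 -3.3" --pt "6 0 -3.7" --pt "6 0 -4" --pt "6 0 -4.3" --pt "0 0 0" --yaw '[0,0,0,0,0,0,0]'

```text
t: 11.05
ee_pos: [480.5, 39.4, 62.3]
orientation: [-0.0, 3.141, -0.0]
ft_force: [-1.0, -0.3, 1.0]
width: 18.0
grasp_force: 32.5
```

```bash
python3 -c "
from h import *
tilt()"
```

```text
[480.2  39.4  62.5] [-0.4  0.6 -0.8]
499 rect [160.  19.] 32.5 [[407.0, 16.0], [418.0, -0.0], [552.0, 85.0], [542.0, 102.0]]
```

Request:
play_rows --pt "0 0 3" --pt "-12 3 0" --pt "-14 3 0" --pt "-12 3 0" --pt "0 0 -2" --pt "0 0 -1" --yaw '[0,0,0,0,0,0]'

```text
t: 11.6
ee_pos: [440.7, 48.6, 63.2]
orientation: [-0.001, 3.141, 0.0]
ft_force: [0.4, -0.3, -0.8]
width: 17.9
grasp_force: 32.5
```

```bash
python3 -c "
from h import *
tilt()"
```

```text
[441.6  48.6  63.1] [ 0.9  0.4 -1.2]
526 rect [159.  18.] 32.4 [[369.0, 16.0], [379.0, 1.0], [513.0, 86.0], [503.0, 101.0]]
```

Request:
play_rows --pt "5 0 -5.5" --pt "6 0 -5.5" --pt "4.5 0 -5.5" --pt "4.5 0 -5.5" --pt "4 0 -6" --pt "3.5 0 -6" --pt "0 0 0" --yaw '[0,0,0,0,0,0,0]'

```text
t: 12.23
ee_pos: [470.2, 48.4, 28.1]
orientation: [-0.0, 3.141, 0.0]
ft_force: [1.0, -0.1, 0.9]
width: 17.9
grasp_force: 30.0
```

```bash
python3 -c "
from h import *
tilt()"
```

```text
[469.2  48.4  28.3] [-0.3 -0.9 -1.2]
479 rect [159.  18.] 6.2 [[377.0, 19.0], [379.0, 1.0], [536.0, 18.0], [534.0, 36.0]]
```

Request:
play_rows --pt "2 0 -4" --pt "1.5 0 -3" --pt "1 0 -2" --pt "0.5 0 -1" --pt "0 0 0" --yaw '[0,0,0,0,0]'

```text
t: 12.7
ee_pos: [473.4, 48.4, 18.8]
orientation: [0.0, -3.141, 0.0]
ft_force: [1.1, 0.9, 1.8]
width: 17.7
grasp_force: 30.0
```

```bash
python3 -c "
from h import *
tilt()"
```

```text
[473.3  48.4  18.9] [-0.7  0.1  0.9]
413 rect [ 14. 159.] 90.0 [[377.0, 6.0], [536.0, 6.0], [536.0, 20.0], [377.0, 21.0]]
```

Request:
play_rows --pt "0 0 -1" --pt "0 0 -0.5" --pt "0 0 0" --yaw '[0,0,0]'

```text
t: 13.0
ee_pos: [473.9, 48.4, 17.6]
orientation: [-0.0, 3.141, -0.0]
ft_force: [1.2, -1.3, 1.8]
width: 17.8
grasp_force: 30.0
```

```bash
python3 -c "
from h import *
o=ctrl.get_obs();print(o['ee_pos'],o['ft_force'])
for n in('top','side'):
  W=cloud(shot(n)).reshape(-1,3)
  for a in range(375,540,20):
    m=(abs(W[:,1]-71)<5)&(W[:,0]>a)&(W[:,0]<a+20)&(W[:,2]>8)&(W[:,2]<30);print(a,m.sum(),np.percentile(W[m,2],[50,90]).round(1) if m.sum() else '')
"
```

```text
[473.86492693  48.40803725  17.62653037] [ 1.21825285 -1.25349562  1.83177269]
375 0 
395 0 
415 0 
435 0 
455 0 
475 0 
495 0 
515 32 [17.1 20.7]
535 8 [13.9 16. ]
375 35 [13.3 14.9]
395 38 [14.2 16.8]
415 33 [14.1 16.3]
435 36 [15.  16.3]
455 39 [15.3 22.9]
475 38 [15.5 21.3]
495 30 [15.9 17.7]
515 36 [16.1 17.9]
535 3 [13.5 15. ]
```

Request:
play_rows --pt "0 0 -1" --pt "0.5 0 -1" --pt "0 0 0" --yaw '[0,0,0]'

```text
t: 13.35
ee_pos: [474.5, 48.4, 16.2]
orientation: [-0.0, 3.141, 0.0]
ft_force: [-1.1, -0.5, 11.7]
width: 17.9
grasp_force: 30.0
```

Request:
play_rows --pt "0 0 0" --pt "0 0 0" --pt "0 0 0" --pt "0 0 0" --pt "0 0 0" --pt "0 0 0" --pt "0 0 0" --pt "0 0 0" --yaw '[0,0,0,0,0,0,0,0]' --gripper 0.4

```text
t: 14.02
ee_pos: [474.2, 48.4, 15.5]
orientation: [0.0, -3.141, 0.0]
ft_force: [0.3, -0.7, -0.2]
width: 53.0
grasp_force: 0.0
```

Request:
play_rows --pt "0 0 5" --pt "0 0 15" --pt "-20 0 30" --pt "-30 -10 30" --pt "-30 -40 30" --pt "-30 -40 30" --pt "0 -40 0" --pt "0 0 0" --yaw '[0,0,0,0,0,0,0,0]'

```text
t: 14.68
ee_pos: [383.0, -63.1, 139.1]
orientation: [0.007, 3.137, -0.003]
ft_force: [0.3, -0.0, 0.8]
width: 52.8
grasp_force: 0.0
```

```bash
python3 - <<'E'
from h import *
p=shot('top','t3.png');S=shot('side','s3.png');o=ctrl.get_obs();print(o['ee_pos'],o['ft_force'],o['width'])
for n,p in(('T',p),('S',S)):
    W=cloud(p).reshape(-1,3)
    def rep(t,lo,hi):
        P=W[np.all((W>lo)&(W<hi),1)]
        if len(P)<5: print(n,t,len(P));return
        r=cv2.minAreaRect(P[:,:2].astype(np.float32));print(n,t,len(P),np.median(P,0).round(1),np.round(r[0],1),np.round(r[1],1),round(r[2],1))
    rep('face',[350,0,9],[570,100,20]);rep('bar',[350,0,34],[570,100,46])
    rep('rim',[380,120,44],[620,320,52]);rep('board',[430,-350,218],[540,-230,232])
a=cv2.imread('pics/t3.png')[200:360,130:490];b=cv2.imread('pics/s3.png')[150:430,150:560]
cv2.imwrite('pics/c3.png',np.vstack([cv2.resize(a,(640,284)),cv2.resize(b,(640,300))[:300]]))
E
```

```text
[382.84267231 -59.60927682 137.84425209] [-0.30099159 -0.11000045 -0.24214161] 52.848924255425864
T face 1194 [460.2  49.8  14.2] [460.2  51.8] [ 64.4 159.1] 89.4
T bar 224 [461.2  49.3  39.8] [460.1  49.4] [15.4 82.6] 89.5
T rim 589 [501.8 216.3  47.7] [501.8 216.3] [ 82.4 189.1] 68.6
T board 188 [ 474.2 -298.1  224.5] [ 473.9 -298.6] [60.3 13.9] 84.1
S face 1240 [450.6  57.8  13.7] [457.1  49.8] [160.1  64.3] 0.4
S bar 259 [455.   52.4  38.8] [456.5  49.8] [83.5 22.5] 1.6
S rim 933 [491.4 221.   47. ] [501.8 214.4] [ 85.9 183.1] 69.0
S board 63 [ 470.1 -285.4  223.7] [ 469.  -296.4] [61.3 13.7] 82.7
```

View pics/c3.png

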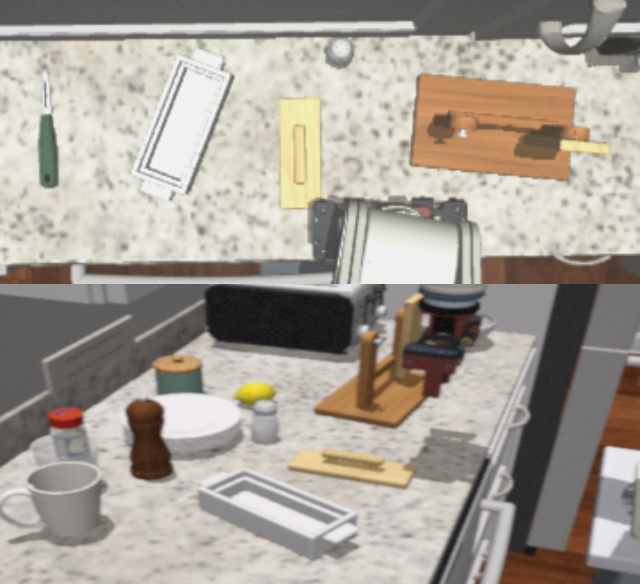

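```bash
python3 - <<'E'
from h import *
for n in('top','side'):
    W=cloud(shot(n)).reshape(-1,3)
    def fit(t,c,ang,lo,hi,L,Wd):
        a=np.radians(ang);u=np.array([np.cos(a),np.sin(a)]);v=np.array([-u[1],u[0]])
        P=W[(W[:,2]>lo)&(W[:,2]<hi)];d=P[:,:2]-c;x=d@u;y=d@v
        k=(abs(x)<L/2+15)&(abs(y)<Wd/2+12)
        ex=x[k&(abs(y)<Wd/2-8)];ey=y[k&(abs(x)<L/2-15)]
        px=np.percentile(ex,[.7,99.3]);py=np.percentile(ey,[.7,99.3]);cc=c+u*px.mean()+v*py.mean()
        # yaw from long side edges
        b=[]
        for s in(1,-1):
            q=[];
            for g in np.arange(-L/2+15,L/2-15,10):
                m=k&(x>g)&(x<g+10)
                if m.sum()>3:q.append((g+5,(s*y[m]).max()*s))
            q=np.array(q);b.append(np.degrees(np.polyfit(q[:,0],q[:,1],1)[0])+ang)
        print(n,t,px.round(1),py.round(1),cc.round(1),np.round(b,2))
    c=np.array([502,215.5])
    fit('rim',c,-21.2,44.5,51,182,82)
    fit('ledge',c,-21.2,31,38,166,66)
    fit('lid',np.array([460.,49.6]),0,10,18,160,60)
    fit('bar',np.array([460.,49.6]),0,35,44,84,18)
E
```

```text
top rim [-87.5  94. ] [-40.2  41.9] [505.3 215.1] [-21.56 -21.52]
top ledge [-97.4  97.3] [-40.2  34.9] [501. 213.] [-21.49 -21.6 ]
top lid [-79.1  79.6] [-29.9  29.5] [460.2  49.4] [-0.58  0.96]
top bar [-38.4  40.9] [-8.1  7.6] [461.3  49.4] [-0.62 -0.74]
side rim [-91.2  90.6] [-42.   41.1] [501.6 215.2] [-21.81 -22.07]
side ledge [-97.6  86.5] [-37.1  41.4] [497.6 219.6] [-21.79 -21.63]
side lid [-82.1  75.1] [-29.2  30.7] [456.5  50.4] [0.51 1.3 ]
side bar [-43.3  36.5] [-9.9 10.8] [456.6  50. ] [-0.93 -1.01]
```

Request:
play_rows --pt "20 35 0" --pt "20 35 0" --pt "20 30 -10" --pt "17 9 -20" --pt "0 0 -20" --pt "0 0 -20" --pt "0 0 -20" --pt "0 0 -10" --yaw '[0,0,0,0,0,0,0,0]'

```text
t: 15.55
ee_pos: [458.0, 52.6, 34.5]
orientation: [0.006, -3.137, 0.0]
ft_force: [-0.4, 0.5, 0.1]
width: 52.8
grasp_force: 0.0
```

Request:
play_rows --pt "0 0 -9" --pt "0 0 -6" --pt "0 0 -3" --pt "0 0 0" --yaw '[0,0,0,0]'

```text
t: 15.88
ee_pos: [459.7, 50.9, 19.0]
orientation: [0.001, -3.141, 0.0]
ft_force: [-0.2, -0.1, 0.1]
width: 52.9
grasp_force: 0.0
```

Request:
play_rows --pt "-0.5 -1.5 -2.5" --pt "0 0 0" --pt "0 0 0" --pt "0 0 0" --pt "0 0 0" --pt "0 0 0" --pt "0 0 0" --pt "0 0 0" --yaw '[0,0,0,0,0,0,0,0]' --gripper 1

```text
t: 16.55
ee_pos: [459.5, 49.1, 16.9]
orientation: [-0.0, 3.141, -0.0]
ft_force: [0.0, -0.9, 5.5]
width: 17.9
grasp_force: 30.0
```

Request:
play_rows --pt "0 0 10" --pt "0 0 25" --pt "0 0 30" --pt "5 15 5" --pt "10 30 0" --pt "10 30 0" --pt "10 30 0" --pt "10 30 0" --yaw '[0,0,0,-4,-4,-4,-4,-4]'

```text
t: 17.22
ee_pos: [504.3, 185.5, 87.3]
orientation: [0.551, 3.093, 0.0]
ft_force: [0.6, 0.0, -2.4]
width: 17.9
grasp_force: 30.0
```

Request:
play_rows --pt "0 20 0" --pt "0 10.3 0" --pt "0 0 0" --pt "0 0 0" --pt "0 0 0" --yaw '[-1.3,0,0,0,0]'

```text
t: 17.63
ee_pos: [503.5, 213.3, 86.5]
orientation: [-0.58, -3.087, 0.001]
ft_force: [0.0, -0.1, -1.4]
width: 17.6
grasp_force: 30.0
```

```bash
python3 - <<'E'
from h import *
o=ctrl.get_obs();print(o['ee_pos'],o['orientation'],o['ft_force'],o['width'])
for n in('side','top'):
    W=cloud(shot(n,n+'4.png')).reshape(-1,3)
    a=np.radians(-21.7);u=np.array([np.cos(a),np.sin(a)]);v=np.array([-u[1],u[0]])
    d=W[:,:2]-np.array([505,215]);x=d@u;y=d@v;z=W[:,2]
    for lo,hi in((40,52),(60,74),(78,88),(88,98),(98,112)):
        m=(z>lo)&(z<hi)&(abs(x)<100)&(abs(y)<50)
        if m.sum()>9: print(n,lo,m.sum(),np.percentile(x[m],[1,99]).round(1),np.percentile(y[m],[1,99]).round(1),np.median(z[m]).round(1))
    m=(z>82)&(z<105)&(y>14)&(y<28)&(abs(x)<70)
    if m.sum()>9: print('slope x',np.polyfit(x[m],z[m],1))
E
```

```text
[503.49861851 213.28498034  86.51001991] [-5.79941556e-01 -3.08655682e+00  1.43232739e-03] [ 0.01834136 -0.10927058 -1.43890895] 17.55290619093991
side 40 808 [-94.6  85.6] [-40.8  40.4] 46.2
side 60 102 [-82.4  69.8] [-27.   28.1] 72.8
side 78 1402 [-82.7  73.3] [-31.5  27.8] 83.2
side 88 85 [-41.7  32. ] [-2.3 18. ] 92.9
side 98 362 [-44.6  30.8] [-20.3  15.4] 107.5
slope x [-3.29286638e-03  8.49812022e+01]
top 40 282 [-90.1  97.4] [-40.7  40.5] 47.3
top 78 491 [-78.5  79.6] [-30.8  27.7] 83.9
top 88 13 [-59.1  77.3] [-26.4  25.7] 88.7
top 98 33 [30.5 41.8] [-9.9  5.6] 109.4
slope x [-1.18671940e-05  8.48520973e+01]
```

```bash
python3 -c "
import cv2;i=cv2.imread('pics/side4.png');cv2.imwrite('pics/s4c.png',cv2.resize(i[230:430,240:440],None,fx=3,fy=3))"
```

```text
(no output)
```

View pics/s4c.png

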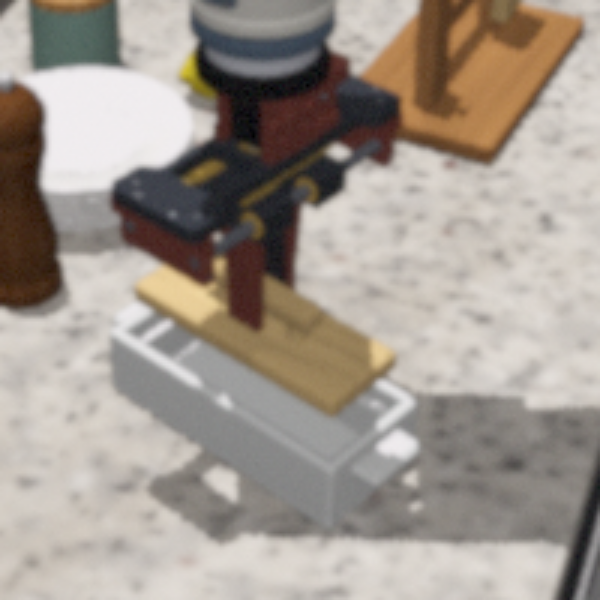

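The crop shows the lid level and lined up above the dish. It needs about 1.5 mm sideways before I lower it.

Request:
play_rows --pt "0.6 1.4 -6" --pt "0 0 -8" --pt "0 0 -6" --pt "0 0 -2" --pt "0 0 -2" --pt "0 0 -2" --pt "0 0 0" --yaw '[0,0,0,0,0,0,0]'

```text
t: 18.32
ee_pos: [504.6, 215.8, 60.2]
orientation: [-0.58, -3.087, 0.001]
ft_force: [0.2, 0.5, -1.1]
width: 17.6
grasp_force: 30.0
```

Request:
play_rows --pt "0 -0.5 -2" --pt "0 0 -2" --pt "0 0 -2" --pt "0 0 -1" --pt "0 0 0" --yaw '[0,0,0,0,0]'

```text
t: 18.73
ee_pos: [504.7, 215.3, 53.4]
orientation: [-0.58, -3.087, 0.0]
ft_force: [-0.6, -0.7, -0.4]
width: 18.1
grasp_force: 30.0
```

Request:
play_rows --pt "0 0 -1" --pt "0 0 -1" --pt "0 0 0" --yaw '[0,0,0]'

```text
t: 18.98
ee_pos: [504.8, 215.4, 51.5]
orientation: [-0.58, -3.087, 0.0]
ft_force: [0.1, 0.0, -1.8]
width: 17.4
grasp_force: 30.0
```

Request:
play_rows --pt "0 0 -0.7" --pt "0 0 -0.7" --pt "0 0 0" --yaw '[0,0,0]'

```text
t: 19.23
ee_pos: [504.9, 215.4, 50.9]
orientation: [0.58, 3.087, 0.0]
ft_force: [-2.8, -0.5, 5.8]
width: 17.7
grasp_force: 30.0
```

Contact came at seated height, so I'll release and retreat.

Request:
play_rows --pt "0 0 0" --pt "0 0 0" --pt "0 0 0" --pt "0 0 0" --pt "0 0 0" --pt "0 0 0" --pt "0 0 0" --pt "0 0 0" --yaw '[0,0,0,0,0,0,0,0]' --gripper 0.4

```text
t: 19.9
ee_pos: [504.8, 215.4, 50.2]
orientation: [-0.58, -3.087, 0.0]
ft_force: [0.5, -0.4, -0.2]
width: 52.7
grasp_force: 0.0
```

Request:
play_rows --pt "0 0 8" --pt "0 0 20" --pt "0 0 30" --pt "-20 -30 30" --pt "-30 -40 20" --pt "-30 -40 0" --pt "-30 -40 0" --pt "0 0 0" --yaw '[0,0,0,0,0,0,0,0]'

```text
t: 20.57
ee_pos: [407.8, 87.3, 150.3]
orientation: [-0.582, -3.082, 0.004]
ft_force: [-0.9, -0.2, -0.8]
width: 52.6
grasp_force: 0.0
```

```bash
python3 - <<'E'
from h import *
o=ctrl.get_obs();print(o['ee_pos'],o['ft_force'],o['width'])
for n in('top','side'):
    p=shot(n,n+'5.png');W=cloud(p).reshape(-1,3)
    a=np.radians(-21.7);u=np.array([np.cos(a),np.sin(a)]);v=np.array([-u[1],u[0]])
    d=W[:,:2]-np.array([505,215]);x=d@u;y=d@v;z=W[:,2]
    m=(abs(x)<72)&(abs(y)<28)&(abs(y)>12)&(z>30)&(z<62)
    A=np.c_[x[m],y[m],np.ones(m.sum())];print(n,np.linalg.lstsq(A,z[m],rcond=None)[0].round(4))
    m=(abs(x)<60)&(abs(y)<20)&(z>66)&(z<84);print('bar',np.percentile(x[m],[1,99]),np.percentile(y[m],[1,99]),np.median(z[m]))
a=cv2.imread('pics/top5.png')[200:340,170:330];b=cv2.imread('pics/side5.png')[290:430,250:410]
cv2.imwrite('pics/c5.png',cv2.resize(np.hstack([a,b]),None,fx=2.5,fy=2.5))
E
```

```text
[407.84772614  87.30142062 150.30070423] [-0.86925332 -0.22696523 -0.75994053] 52.61030110322258
top [-6.30000e-03  7.70000e-03  4.83732e+01]
bar [-39.36855084  40.70702352] [-7.39004705 10.35706529] 73.66024984945125
side [ 3.00000e-04 -1.26000e-02  4.78496e+01]
bar [-44.17569752  37.3716647 ] [-8.74533873  9.33602806] 72.50601787978184
```

View pics/c5.png

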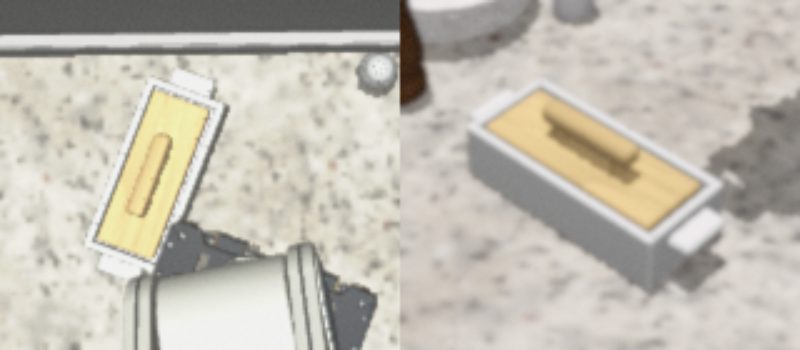

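The lid sits flush and level in the dish: its face is at 48 mm and the tilt is under 1°. The arm is clear of everything.

Request:
play_rows --pt "0 0 0" --pt "0 0 0" --pt "0 0 0" --yaw '[0,0,0]'

```text
t: 20.92
ee_pos: [414.9, 91.9, 150.5]
orientation: [0.579, 3.087, 0.0]
ft_force: [1.4, 0.0, -0.2]
width: 52.9
grasp_force: 0.0
```

```bash
python3 -c "
from h import *
print(ticket.close_job())"
```

```text
the job is handed in; nothing more can be done
None
```

The job is handed in, with no verdict returned: the lid came off its stud, was laid flat and let go, and now sits level and flush on the dish's ledge; the board was still hanging when last checked, just after the lid was laid down.

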